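# Demould a stone model and hold it in the sprung pinning clamp

## Task

Lift the yellow stone model out of its blue rubber former and set it down upright in the middle of the black pad of the aluminium clamp, its flat back (heel) towards the two steel pins and its front teeth towards the lever's roller, and let go of it. Then push the sprung lever by its red handle back over all the clicks of its ratchet until it will go no further, so that the roller squeezes the model square against both pins, and finish while still holding the lever pushed fully home, because somebody else will now tighten the lock screw. Leave the white model and the other things on the bench where they are.

Things in the scene. Friction and masses are not known exactly. Their poses are not given: they have to be found in the camera images.
- cast: yellow stone dental model, 56 (x) x 58 (y) x 32 mm, 0.09 kg. Origin: centre of its underside, z up, +x to its front teeth, flat back (heel) 28 mm behind, flat for 17 mm either side. Grip only its base, 0 to 16 mm up: sides at +-y nearly parallel, 57 mm apart at x = -19, 52 mm at x = 13. Front face at x = 28, flat 10 mm either side. It starts in former_yellow, front teeth roughly towards the robot.
- cast_heel (a point): middle of the yellow model's flat heel, 28 mm behind its origin and 8 mm up.
- former_yellow: blue rubber former round the yellow model, 94 (x) x 96 (y) x 15 mm, loose, 0.35 kg; axes as the model's, origin at its underside. Cavity floor 6 mm up (the model's base stands 7 mm above the rim), 1.5 mm play. Its walls at +y and -y are cut away to the cavity floor from x = -21 to 15 mm, for fingers to take the base by its sides.
- former_white: another blue rubber former of the same make, holding the white model; to be left alone.
- cast_white: white stone model of the same size in the other former; to be left alone.
- clamp: fixed aluminium clamp, +x from the lever to the pins, away from the operator; origin at its underside. Plate x -86 to 74, y -100 to 132 mm, top 14 mm up. Black pad x -26 to 56, y -37 to 37, top 16 mm up. Pins of 10 mm at x = 52, y = +-10.5, 40 mm high. With the lever back, the roller's face is at x = -32, y = 7: 79 mm from the pins. The clamped model's +x points to the clamp's -x.
- datum_pins: the two steel pins of the clamp (origin midway between them, at the pad's top).
- seat (a point): point on the clamp's pad, x = 19, y = 0, z = 16 mm in the clamp's frame: where the model's origin comes to lie when its heel is against both pins.
- lever_pivot (a point): vertical axis of the lever, x = -40, y = -75 mm in the clamp's frame (point 30 mm up).
- lever_handle (a point): on the axis of the lever's upright red handle (round, 22 mm diameter, from 33 mm to 80 mm above the bench), 60 mm above the bench, 145 mm from the pivot.
- lever (a joint): swing in rad: 0 sprung back to the operator, 0.43 at the stop. Turns clockwise seen from above: the handle goes from clamp x = -100, y = 57 to x = -40, y = 70 mm. Takes 2 N at the start, 10 to 13 N at the end. Clicks at about 0.30, 0.34 and 0.38; let go, it springs back onto the last tooth passed. The roller meets a model that stands against the pins at about 0.28.
- idler (a joint): how far the sprung block with the black roller (18 mm diameter, 75 mm from the pivot) is pressed back into the lever, in m, 0 to 0.014; about 0.010 when fully clamped.
- pawl (a joint): how far the brass pawl slider is lifted by a tooth, in m: 0 dropped in, about 0.0045 on a tooth's tip.
- articulator: small brass articulator, 70 x 64 x 67 mm; to be left alone.
- caliper: small steel vernier caliper lying flat, 140 mm long; to be left alone.
- pin_box: clear flat box of brass pins, 60 x 86 x 18 mm; to be left alone.
- dappen_0: small white dish, 35 mm; to be left alone.
- dappen_1: small green dish, 35 mm; to be left alone.
- scissors: blue-handled scissors lying flat, 199 mm long; to be left alone.

How it is judged:
By the outcome, as a careful person would: the job done as asked, in the order asked, and still so for the second after the job is handed in, while the arm keeps its last pose, push and grip.
It also fails if it takes over 56 s, if anything falls off the work surface, if the arm or the gripper's body presses on something with over 40 N, if the wrist force passes 120 N, or if a joint passes its speed limit or range.

## Robot

A 6-joint arm with a two-finger parallel gripper is mounted at the origin on a cart in front of the work surface, level with it; the furniture and walls round the work are solid. World frame = base frame: x ahead of the robot, y to its left, z up, the work surface at z = 0. Lengths are in m, angles in rad, forces in N, time in s.
With the tool pointing down it reaches from about 0.35 to 0.975 m from the base axis. Payload 4.9 kg.
Tool frame: the origin (TCP) lies on the centre line of the jaws, within the pads' length; the fingertips stand manip.tip_reach ahead of it and the grasp point (between the pads) is the TCP (manip.tip_reach is the distance from the TCP to the fingertips, in m); z points along the fingers, y is the line along which they close (so a half turn about z gives the same grasp; the last joint's range is limited). The gripper opens to 85 mm and grips with 20 to 120 N. Pads are 22 mm wide; open, the fingers measure 114 mm over their backs; the gripper's body (76 mm by 85 mm) begins 54 mm behind the grasp point. The pads swing forward as they close: fully open they stand 13 mm farther back than shut.
Start: joints at [0.999, 0.053, 1.613, -0, 1.476, -0.119], TCP at [0.273, 0.562, 0.229] pointing down, gripper open.
Joint ranges: [-3.01, 3.01], [-1.01, 2.22], [0.06, 2.58], [-1.02, 4.17], [0.09, 2.62], [-3.14, 3.14]. Speed limits (rad/s): [2.57, 2.57, 3.14, 3.14, 3.14, 3.14].

## Interface

Orientations are given as a unit quaternion [w, x, y, z].
In Python, from plant import manip gives the robot as it stands. The module is installed in compiled form; this text tells all that it offers.
- The arm moves only by the tool move_arm, never from a script. Its argument "rows" is a list of rows, each a list of 7 numbers: the shift along the tool's x, y, z in cm, then the turn, a rotation vector about the tool's x, y, z in degrees, then the opening, from -1 (shut) to 1 (fully open). In form: [[tx, ty, tz, ax, ay, az, jaw], ...]. A call has 1 to 20 rows; each row shifts and turns the commanded pose from where the row before left it, along the tool's axes as they then stand; what a row does not reach is not made up. A row lasts 1/12 s, in which the tool goes at most 41.7 mm and 7.16 degrees, less where a joint would pass 70% of its speed; a pose out of reach is approached as far as the arm can. A call is refused whole if a number of a shift passes 4.17 or a number of a turn 7.16, either way. A call with a gripper value outside its range is refused whole. The fingers move at their own pace and stop on an object; the grip force is fixed at half the most. Time passes only in rows, so rows that do not move let the fingers close. It gives the time, the measured TCP pose, the force, the opening and the grip force at its end, in the units of the state.
- manip.state(): the state, without advancing time (a new reading comes with each control period).
- manip.grab_frame(name): name is "side" or "top" or "wrist"; returns a dict with "img" (384x512x3 uint8, blue, green, red), "mtx" (3x3 intrinsics, pixels), "k1" (the pictures are not rectified: a ray, as slopes to the right and down, at radius r is drawn at 1 + k1 r^2 times it, then the intrinsics apply), "R" (3x3) and "t" (3): a world point X has camera coordinates R X + t. Camera axes: x right, y down, z forward; pixel columns grow to the right and rows downward; lengths in m; the calibration is good to about 2 mm. A picture is of the moment at which its call begins. There is no depth.
- manip.job_done(): hands the job in; it is judged then, once.
The state is a dict: "time": time; "joint_pos": joint angles; "joint_vel": joint speeds; "joint_efforts": joint torques, N m; "tool_pos": TCP position; "tool_rot": TCP orientation; "contact_force": force on the tool from outside, world axes, zero at the start; "ft_torque": the same for the moment, N m; "gripper_width": opening from 0.0 (shut) to 1.0 (fully open); "grasp_force": force on a finger pad.
Only numpy, scipy, OpenCV 4.12 (cv2) and the standard library are available. Lean on these libraries where they do the work, as an engineer would, in place of code of your own. Each camera call takes 0.05 s, during which the arm holds its last target. There are 200 camera calls.

## Working session

There is one attempt and no reset: what is moved stays moved. The work goes in short steps, Python scripts to look and compute and a tool call to move; the robot and the scene stay as the last step left them, time stands still between calls to the robot, and variables do not carry over. Pictures are saved under pics/ and viewed, at most 10 in all, crops included, and the job is handed in when it is done.

Besides the shell and the picture viewer there is one more tool, called after "Emit:" as name(argument=value, ...) on one line, values as JSON. move_arm: Moves the arm, as the interface text tells. Its arguments: {"type":"object","properties":{"rows":{"type":"array","items":{"type":"array","items":{"type":"number"}}}},"required":["rows"]}

```bash
mkdir -p pics; cat > h.py <<'E'
import numpy as np, cv2, pickle
from plant import manip
def grab(n,tag):
    f=manip.grab_frame(n); cv2.imwrite(f'pics/{tag}.png',f['img']); pickle.dump(f,open(f'pics/{tag}.pkl','wb')); return f
def load(tag): return pickle.load(open(f'pics/{tag}.pkl','rb'))
def ray(f,uv):
    uv=np.atleast_2d(np.float64(uv)); K=np.array(f['mtx']); R=np.array(f['R']); t=np.array(f['t'])
    d=np.c_[(uv[:,0]-K[0,2])/K[0,0],(uv[:,1]-K[1,2])/K[1,1]]; u=d.copy()
    for _ in range(20): u=d/(1+f['k1']*(u**2).sum(1,keepdims=True))
    return -R.T@t, np.c_[u,np.ones(len(u))]@R
def onz(f,uv,z):
    c,d=ray(f,uv); return c+d*((z-c[2])/d[:,2])[:,None]
def proj(f,X):
    X=np.atleast_2d(X); K=np.array(f['mtx']); p=X@np.array(f['R']).T+np.array(f['t']); u=p[:,:2]/p[:,2:]
    u=u*(1+f['k1']*(u**2).sum(1,keepdims=True)); return np.c_[u[:,0]*K[0,0]+K[0,2],u[:,1]*K[1,1]+K[1,2]]
E
python3 - <<'E'
from h import *
print(manip.state(), manip.tip_reach)
fs=[grab(n,n+'0') for n in('top','side')]
for f in fs: print(f['mtx'],f['k1'],ray(f,[[256,192]]))
cv2.imwrite('pics/a.png',cv2.resize(fs[0]['img'],(800,600)))
cv2.imwrite('pics/b.png',cv2.resize(fs[1]['img'],(800,600)))
E
```

```text
{'time': 0.0, 'joint_pos': array([ 9.99006776e-01,  5.33384719e-02,  1.61427113e+00,  1.07483643e-05,
        1.47599613e+00, -1.18989994e-01]), 'joint_vel': array([ 3.00529026e-05, -3.61371014e-04, -9.64606847e-05, -4.13733495e-04,
        8.34872153e-04, -1.53290915e-04]), 'joint_efforts': array([-1.23034893e-04, -3.93668532e+01, -3.70185435e+01, -7.65716118e-05,
        7.08673979e-03, -8.44970174e-06]), 'tool_pos': array([0.27308358, 0.56149885, 0.22798808]), 'tool_rot': array([-3.45811974e-04,  2.24471026e-01,  9.74480244e-01, -9.45288122e-04]), 'contact_force': array([ 0.41542511,  0.43833736, -0.03332167]), 'ft_torque': array([0.02042631, 0.05053274, 0.07025672]), 'grasp_force': 0.0, 'gripper_width': 1.0006794694463634} 0.019
[[403.75007184   0.         260.83587502]
 [  0.         403.75007184 195.32386032]
 [  0.           0.           1.        ]] -0.11628152310864238 (array([0.31889037, 0.04656608, 1.33684997]), array([[ 0.17958926, -0.00976145, -0.98380062]]))
[[366.45768329   0.         256.38756599]
 [  0.         366.45768329 189.90381394]
 [  0.           0.           1.        ]] 0.03901468987615712 (array([ 0.23961675, -0.86004775,  0.88959098]), array([[ 0.21542537,  0.71542237, -0.6646778 ]]))
```

View pics/a.png

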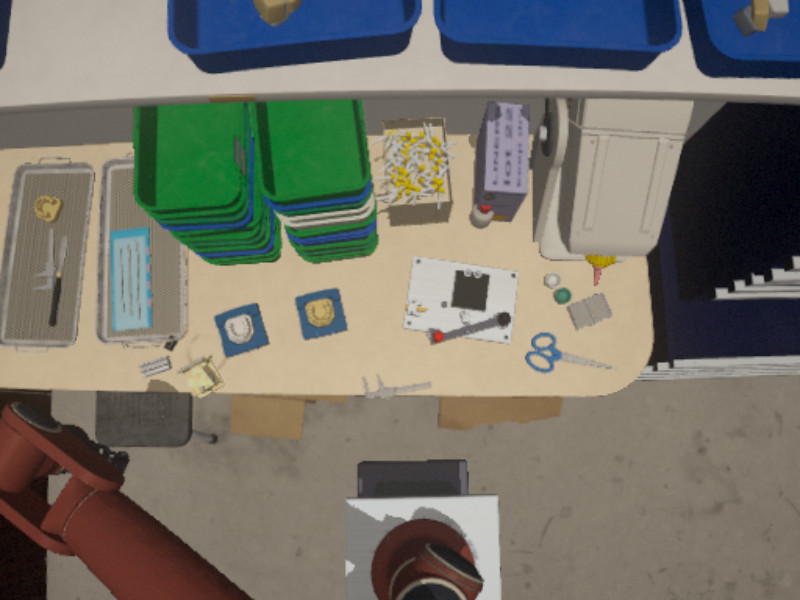

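View pics/b.png

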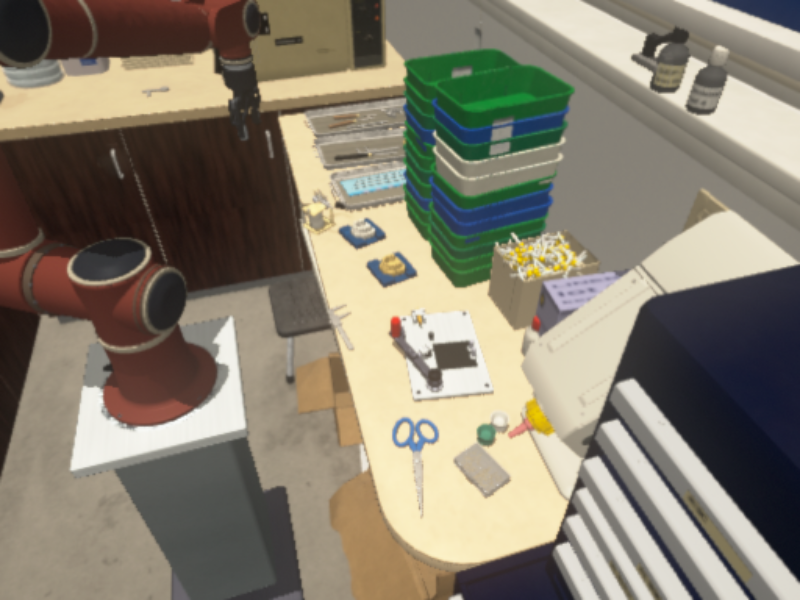

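The top view shows the yellow former at (321,314) of the 800 px view, clamp plate centre at (462,299), pad at (470,291), red handle at (437,337) and pivot at (504,320). The side view agrees. Next I'll get rough positions from colour masks.

```bash
python3 - <<'E'
from h import *
f=load('top0'); hsv=cv2.cvtColor(f['img'],cv2.COLOR_BGR2HSV)
def blob(m,box,z,name):
    x0,y0,x1,y1=box; k=np.zeros_like(m); k[y0:y1,x0:x1]=m[y0:y1,x0:x1]
    cs,_=cv2.findContours(k,0,1); c=max(cs,key=cv2.contourArea); r=cv2.minAreaRect(c)
    X=onz(f,cv2.boxPoints(r),z); print(name,cv2.contourArea(c),X.mean(0).round(4)); print(X.round(3).tolist())
b=cv2.inRange(hsv,(95,80,40),(125,255,255))
blob(b,(185,180,225,222),.015,'fy'); blob(b,(135,190,175,232),.015,'fw')
blob(cv2.inRange(hsv,(0,0,150),(180,50,255)),(255,160,335,222),.014,'plate')
blob(cv2.inRange(hsv,(0,0,0),(180,120,60)),(287,170,316,202),.016,'pad')
blob(cv2.inRange(hsv,(0,150,80),(8,255,255))|cv2.inRange(hsv,(172,150,80),(180,255,255)),(270,205,295,225),.08,'handle')
w=grab('wrist','w0'); print(ray(w,[[256,192]]),w['mtx'][0],w['k1'])
E
```

```text
fy 704.0 [0.5361 0.2031 0.015 ]
[[0.573, 0.258, 0.015], [0.591, 0.167, 0.015], [0.499, 0.149, 0.015], [0.482, 0.238, 0.015]]
fw 708.5 [0.5039 0.3731 0.015 ]
[[0.536, 0.433, 0.015], [0.562, 0.343, 0.015], [0.472, 0.314, 0.015], [0.446, 0.403, 0.015]]
plate 2846.0 [ 0.5609 -0.0976  0.014 ]
[[0.501, 0.031, 0.014], [0.66, 0.005, 0.014], [0.621, -0.229, 0.014], [0.462, -0.198, 0.014]]Traceback (most recent call last):
  File "<stdin>", line 10, in <module>
  File "<stdin>", line 5, in blob
ValueError: max() iterable argument is empty
```

```bash
cat >> h.py <<'E'
from scipy.spatial.transform import Rotation as Rn
def need(p,yaw=None):
    """tool-frame shift in cm to world p, and turn (deg, tool axes) to make tool point down with its y axis at yaw deg"""
    s=manip.state(); T=Rn.from_quat(np.roll(s['tool_rot'],-1)); M=T.as_matrix()
    print('pos',s['tool_pos'].round(4),'y-yaw',np.degrees(np.arctan2(M[1,1],M[0,1])).round(2),'t',round(s['time'],2),'F',s['contact_force'].round(1),'w',round(float(s['gripper_width']),3),'g',round(float(s['grasp_force']),1))
    print('shift cm',(M.T@(np.array(p)-s['tool_pos'])*100).round(2))
    if yaw is not None:
        a=np.radians(yaw); y=np.array([np.cos(a),np.sin(a),0]); z=np.array([0,0,-1.]); G=np.c_[np.cross(y,z),y,z]
        print('turn',np.degrees(Rn.from_matrix(M.T@G).as_rotvec()).round(2),'shift after turn',(G.T@(np.array(p)-s['tool_pos'])*100).round(2))
E
python3 -c "
from h import *
need([.536,.203,.25],102.4)"
```

```text
pos [0.2731 0.5615 0.2281] y-yaw 64.05 t 0.1 F [ 0.1 -0.1  1.2] w 0.999 g 0.0
shift cm [-39.32 -20.74  -2.16]
turn [ -0.1   -0.05 -38.35] shift after turn [-17.98 -40.66  -2.19]
```

Emit:
move_arm(rows=[[-2.46,-1.3,0,0,0,0,1],[-2.46,-1.3,0,0,0,0,1],[-2.46,-1.3,0,0,0,0,1],[-2.46,-1.3,0,0,0,0,1],[-2.46,-1.3,0,0,0,0,1],[-2.46,-1.3,0,0,0,0,1],[-2.46,-1.3,0,0,0,0,1],[-2.46,-1.3,0,0,0,0,1],[-2.46,-1.3,0,0,0,0,1],[-2.46,-1.3,0,0,0,0,1],[-2.46,-1.3,0,0,0,0,1],[-2.46,-1.3,0,0,0,0,1],[-2.46,-1.3,0,0,0,0,1],[-2.46,-1.3,0,0,0,0,1],[-2.46,-1.3,0,0,0,0,1],[-2.46,-1.3,0,0,0,0,1]])

```text
time: 1.43
tool_pos: [0.5367, 0.2015, 0.2286]
tool_rot: [-0.0, 0.225, 0.974, -0.0]
contact_force: [0.5, 0.2, -0.3]
gripper_width: 1.0
grasp_force: 0.0
```

Emit:
move_arm(rows=[[0,0,0,0,0,-6.4,1],[0,0,0,0,0,-6.4,1],[0,0,0,0,0,-6.4,1],[0,0,0,0,0,-6.4,1],[0,0,0,0,0,-6.4,1],[0,0,0,0,0,-6.4,1],[0,0,0,0,0,0,1],[0,0,0,0,0,0,1]])

```text
time: 2.1
tool_pos: [0.5361, 0.2027, 0.2287]
tool_rot: [-0.0, -0.107, 0.994, -0.0]
contact_force: [-0.4, 0.5, -0.7]
gripper_width: 1.001
grasp_force: 0.0
```

```bash
python3 - <<'E'
from h import *
need([.536,.203,.25],102.4)
w=grab('wrist','w1'); print(ray(w,[[256,192]]),w['mtx'][0],w['k1'])
cv2.imwrite('pics/w1v.png',cv2.resize(w['img'],(800,600)))
E
```

```text
pos [0.5361 0.2027 0.2287] y-yaw 102.3 t 2.1 F [-0.4  0.5 -0.7] w 1.001 g 0.0
shift cm [ 0.01  0.03 -2.13]
turn [-0.   -0.05 -0.1 ] shift after turn [ 0.    0.03 -2.13]
(array([0.46964236, 0.18916054, 0.37496405]), array([[ 0.25578655,  0.05291745, -0.96531287]])) [282.78401377   0.         256.94224202] -0.03960816473817707
```

View pics/w1v.png

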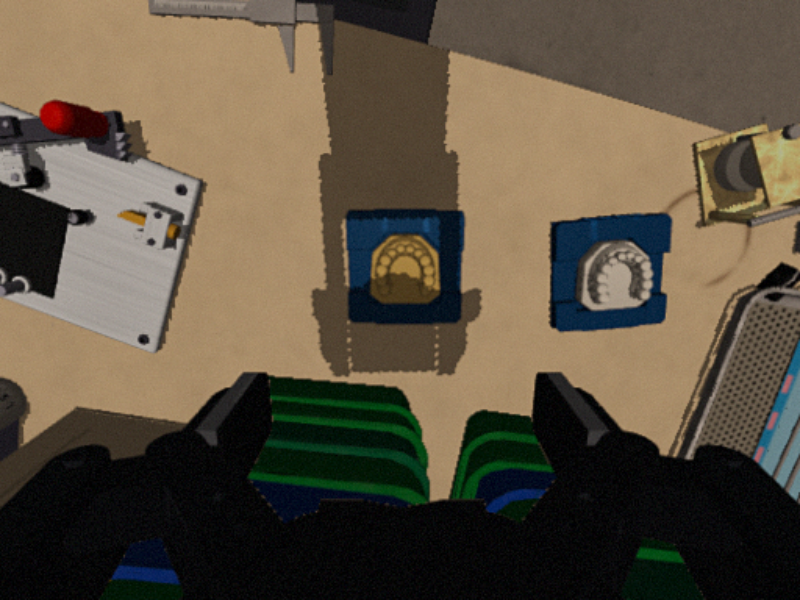

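The wrist view is oriented with up = world −x. The yellow model sits at about (405,268) with its teeth up (towards the robot) and heel at about y=303. The former spans x 347–464, y 210–322.

```bash
python3 - <<'E'
from h import *
f=load('w1'); hsv=cv2.cvtColor(f['img'],cv2.COLOR_BGR2HSV)
box=np.zeros(hsv.shape[:2],np.uint8); box[120:220,210:310]=255
def show(m,z,n):
    m=m&box; cs,_=cv2.findContours(m,0,1); c=max(cs,key=cv2.contourArea)
    X=onz(f,c[:,0].astype(float),z)[:,:2]; r=cv2.minAreaRect((X*1000).astype(np.float32))
    print(n,len(c),'centre',np.round(r[0],1),'size',np.round(r[1],1),'ang',round(r[2],2)); return X
show(cv2.inRange(hsv,(95,80,20),(125,255,255)),.015,'former')
m=cv2.inRange(hsv,(10,60,20),(35,255,255)); X=show(m,.022,'model')
np.save('mx.npy',X)
d=np.radians(12.3); Q=X@np.array([[np.cos(d),-np.sin(d)],[np.sin(d),np.cos(d)]])*1000
print(Q.min(0),Q.max(0)); 
far=Q[Q[:,0]>Q[:,0].max()-4]; far=far[np.abs(far[:,1]-Q[:,1].mean())<15]; print('heel slope',np.polyfit(far[:,1],far[:,0],1))
cv2.imwrite('pics/crop1.png',cv2.resize(f['img'][125:215,210:310],(800,720))[:600])
need([.6,-.1,.25])
E
```

```text
former 282 centre [537.  206.5] size [94.8 94.5] ang 11.91
model 396 centre [536.2 207.4] size [127.7 131.7] ang 12.3
[504.20549047  22.54740885] [631.8681834  154.24738849]
heel slope [-4.27056144e-05  6.31826579e+02]
pos [0.5361 0.2027 0.2288] y-yaw 102.31 t 2.15 F [-0.7 -0.6  0.5] w 0.995 g 0.0
shift cm [  0.22 -30.94  -2.12]
```

Emit:
move_arm(rows=[[0,-2.2,0,0,0,0,1],[0,-2.2,0,0,0,0,1],[0,-2.2,0,0,0,0,1],[0,-2.2,0,0,0,0,1],[0,-2.2,0,0,0,0,1],[0,-2.2,0,0,0,0,1],[0,-2.2,0,0,0,0,1],[0,-2.2,0,0,0,0,1],[0,-2.2,0,0,0,0,1],[0,-2.2,0,0,0,0,1],[0,-2.2,0,0,0,0,1],[0,-2.2,0,0,0,0,1],[0,-2.2,0,0,0,0,1],[0,-2.2,0,0,0,0,1],[0,0,0,0,0,0,1],[0,0,0,0,0,0,1]])

```text
time: 3.48
tool_pos: [0.6027, -0.0987, 0.2289]
tool_rot: [-0.0, -0.107, 0.994, 0.0]
contact_force: [0.7, -0.2, 0.6]
gripper_width: 0.998
grasp_force: 0.0
```

```bash
python3 - <<'E'
from h import *
need([.536,.203,.1],102.4)
w=grab('wrist','w2'); print(ray(w,[[256,192]]))
cv2.imwrite('pics/w2v.png',cv2.resize(w['img'],(800,600)))
E
```

```text
pos [ 0.6027 -0.0987  0.2289] y-yaw 102.27 t 3.48 F [ 0.7 -0.2  0.6] w 0.998 g 0.0
shift cm [ 0.1  30.89 12.91]
turn [ 0.04 -0.02 -0.13] shift after turn [ 0.04 30.9  12.89]
(array([ 0.53622642, -0.11232323,  0.37512437]), array([[ 0.2560483 ,  0.05350828, -0.9652109 ]]))
```

View pics/w2v.png

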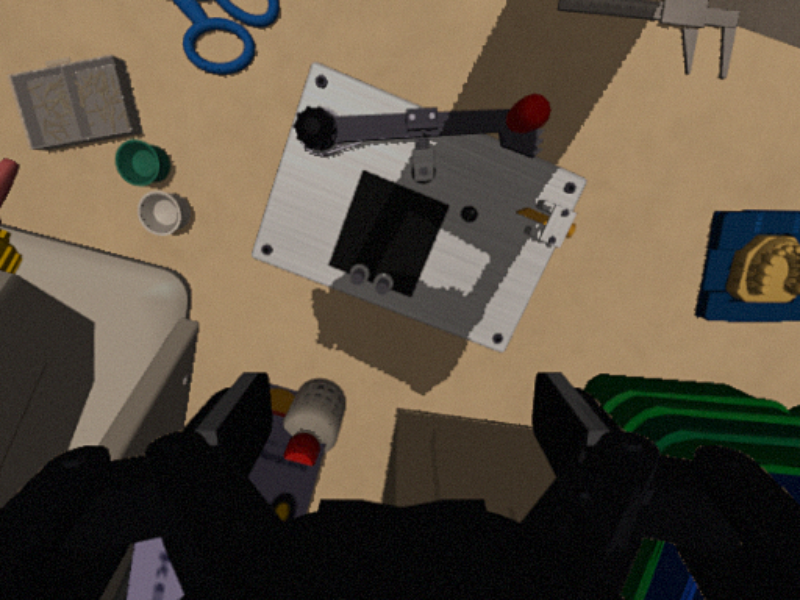

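View 2 shows the whole clamp: plate corners at (314,62), (585,180), (503,351), (253,257); pad corners at (365,171), (448,205), (411,297), (330,264); pins at (359,272) and (384,283); red handle top at (530,112); roller at (424,165).

```bash
python3 - <<'E'
from h import *
f=load('w2'); g=cv2.cvtColor(f['img'],cv2.COLOR_BGR2GRAY); s=1.5625
def fit(P,X):  # rigid 2D: P local -> X world (x,y)
    P=np.array(P,float);X=np.array(X)[:,:2]*1000; p=P-P.mean(0);x=X-X.mean(0)
    a=np.arctan2((p[:,0]*x[:,1]-p[:,1]*x[:,0]).sum(),(p*x).sum()); R=np.array([[np.cos(a),-np.sin(a)],[np.sin(a),np.cos(a)]])
    t=X.mean(0)-R@P.mean(0); print('yaw',np.degrees(a).round(2),'origin',t.round(1),'seat',(R@[19,0]+t).round(1),'res',(X-(P@R.T+t)).round(1).tolist())
pl=np.float32([[314,62],[585,180],[503,351],[253,257]])/s
pd=np.float32([[365,171],[448,205],[411,297],[330,264]])/s
crit=(3,30,.01)
pl2=cv2.cornerSubPix(g,pl[:,None].copy(),(4,4),(-1,-1),crit)[:,0]
print((pl2-pl).round(1).tolist())
P=[[-86,-100],[-86,132],[74,132],[74,-100]]; Q=[[-26,-37],[-26,37],[56,37],[56,-37]]
fit(P,onz(f,pl,.014)); fit(P,onz(f,pl2,.014))
fit(Q,onz(f,pd,.016))
for n in('pl',): 
    t=load('top0'); 
fit(P,np.array([[.462,-.198],[.501,.031],[.66,.005],[.621,-.229]]))
print('pins',onz(f,np.float32([[359,272],[384,283]])/s,.055).round(4).tolist())
print('handle',onz(f,np.float32([[533,108]])/s,.08).round(4).tolist(),'pivot',onz(f,np.float32([[317,129]])/s,.045).round(4))
E
```

```text
[[-1.0, 0.4000000059604645], [-0.10000000149011612, -0.20000000298023224], [0.0, 0.0], [0.0, 0.0]]
yaw -9.31 origin [ 565.9 -110.9] seat [ 584.6 -114. ] res [[1.2, 1.8], [1.8, -2.8], [-2.1, -1.5], [-0.9, 2.5]]
yaw -9.15 origin [ 566.  -111.3] seat [ 584.8 -114.3] res [[1.5, 1.3], [1.8, -2.5], [-1.9, -1.5], [-1.3, 2.7]]
yaw -9.66 origin [ 565.9 -110.5] seat [ 584.6 -113.7] res [[1.2, 1.4], [0.3, -2.0], [-0.3, -0.5], [-1.2, 1.1]]
yaw -9.76 origin [ 564.2 -114.5] seat [ 582.9 -117.8] res [[-0.5, 0.5], [-0.8, 0.9], [0.5, 2.0], [0.8, -3.4]]
pins [[0.6067, -0.1287, 0.055], [0.6109, -0.109, 0.055]]
handle [[0.4755, -0.0412, 0.08]] pivot [[ 0.5144 -0.1775  0.045 ]]
```

```bash
python3 - <<'E'
from h import *
f=load('w2'); s=manip.state(); M=Rn.from_quat(np.roll(s['tool_rot'],-1)).as_matrix(); p=s['tool_pos']
c,d=ray(f,np.float32([[268,373],[537,373],[246,380],[555,380]])/1.5625)
C=M.T@(c-p); D=d@M
print('cam in tool',C.round(4))
for k in range(4):
    for y in (.0425,.05,.057):
        y=y*np.sign(D[k,1]); l=(y-C[1])/D[k,1]; print(k,((C+l*D[k])*1000).round(1))
print('knob',onz(f,np.float32([[470,213]])/1.5625,.02))
E
```

```text
cam in tool [ 0.068   0.0002 -0.1461]
0 [  8.7 -42.5 -16.6]
0 [ -1.7 -50.    6.2]
0 [-11.4 -57.   27.4]
1 [ 10.1  42.5 -19.8]
1 [-0.2 50.   2.6]
1 [-9.8 57.  23.5]
2 [ 15.3 -42.5 -35.6]
2 [  6.1 -50.  -16.2]
2 [ -2.6 -57.    1.9]
3 [ 15.1  42.5 -35.3]
3 [  5.7  50.  -15.7]
3 [-3.1 57.   2.7]
knob [[ 0.54891627 -0.05362175  0.02      ]]
```

Emit:
move_arm(rows=[[-0.02,2.07,0,0,0,0,1],[-0.02,2.07,0,0,0,0,1],[-0.02,2.07,0,0,0,0,1],[-0.02,2.07,0,0,0,0,1],[-0.02,2.07,0,0,0,0,1],[-0.02,2.07,0,0,0,0,1],[-0.02,2.07,0,0,0,0,1],[-0.02,2.07,0,0,0,0,1],[-0.02,2.07,0,0,0,0,1],[-0.02,2.07,0,0,0,0,1],[-0.02,2.07,0,0,0,0,1],[-0.02,2.07,0,0,0,0,1],[-0.02,2.07,0,0,0,0,1],[-0.02,2.07,0,0,0,0,1],[-0.02,2.07,0,0,0,0,1]])

```text
time: 4.78
tool_pos: [0.5376, 0.208, 0.2293]
tool_rot: [-0.0, -0.109, 0.994, 0.0]
contact_force: [0.2, 0.4, 0.2]
gripper_width: 0.998
grasp_force: 0.0
```

Emit:
move_arm(rows=[[0,0,2,0,0,0,1],[0,0,2,0,0,0,1],[0,0,2,0,0,0,1],[0,0,2,0,0,0,1],[0,0,2,0,0,0,1],[0,0,2,0,0,0,1],[0,0,2,0,0,0,1],[0,0,1,0,0,0,1],[0,0,0.5,0,0,0,1],[0,0,0,0,0,0,1],[0,0,0,0,0,0,1]])

```text
time: 5.7
tool_pos: [0.5391, 0.2063, 0.0751]
tool_rot: [0.001, -0.109, 0.994, 0.0]
contact_force: [0.4, 0.1, -0.4]
gripper_width: 1.003
grasp_force: 0.0
```

```bash
python3 - <<'E'
from h import *
need([.5395,.2054,.022],102)
w=grab('wrist','w3'); f=w
cv2.imwrite('pics/w3v.png',cv2.resize(w['img'],(800,600)))
hsv=cv2.cvtColor(f['img'],cv2.COLOR_BGR2HSV)
m=cv2.inRange(hsv,(95,80,20),(125,255,255)); cs,_=cv2.findContours(m,0,1)
for c in cs:
    if cv2.contourArea(c)>1500:
        X=onz(f,c[:,0].astype(float),.015)[:,:2]; r=cv2.minAreaRect((X*1000).astype(np.float32)); print(np.round(r[0],1),np.round(r[1],1),round(r[2],2),cv2.boundingRect(c))
E
```

```text
pos [0.5391 0.2063 0.0751] y-yaw 102.47 t 5.7 F [ 0.4  0.1 -0.4] w 1.003 g 0.0
shift cm [-0.01 -0.1   5.31]
turn [0.01 0.07 0.47] shift after turn [-0.02 -0.1   5.31]
[507.  368.8] [97.5 90.9] 17.86 (408, 147, 104, 122)
[537.2 206.3] [96.3 95.4] 12.41 (191, 141, 131, 121)
```

View pics/w3v.png

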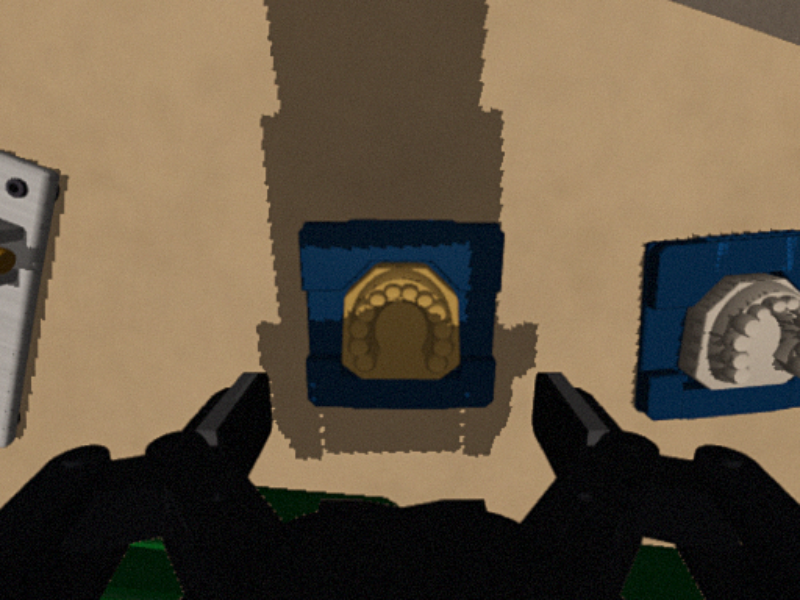

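The wrist view shows the model at x 343–460 (centre 401.5), between fingers centred at about 402, and aligned in yaw, so I'll descend.

Emit:
move_arm(rows=[[0,0,1.5,0,0,0,1],[0,0,1.2,0,0,0,1],[0,0,0.8,0,0,0,1],[0,0,0.6,0,0,0,1],[0,0,0.4,0,0,0,1],[0,0,0.3,0,0,0,1],[0,0,0.2,0,0,0,1],[0,0,0,0,0,0,1],[0,0,0,0,0,0,1]])

```text
time: 6.5
tool_pos: [0.539, 0.2059, 0.0245]
tool_rot: [0.0, -0.108, 0.994, 0.0]
contact_force: [-0.1, -0.4, -0.5]
gripper_width: 0.997
grasp_force: 0.0
```

```bash
python3 - <<'E'
from h import *
need([.5395,.2054,.022],102)
w=grab('wrist','w4'); s=grab('side','s4')
a=cv2.resize(w['img'][180:384,100:412],(800,523)); 
p=proj(s,[.539,.206,.05])[0].astype(int); print(p)
cv2.imwrite('pics/w4v.png',a)
E
```

```text
pos [0.539  0.2059 0.0245] y-yaw 102.46 t 6.5 F [-0.1 -0.4 -0.5] w 0.997 g 0.0
shift cm [-0.04 -0.06  0.25]
turn [-0.    0.03  0.46] shift after turn [-0.04 -0.06  0.25]
[250 163]
```

View pics/w4v.png

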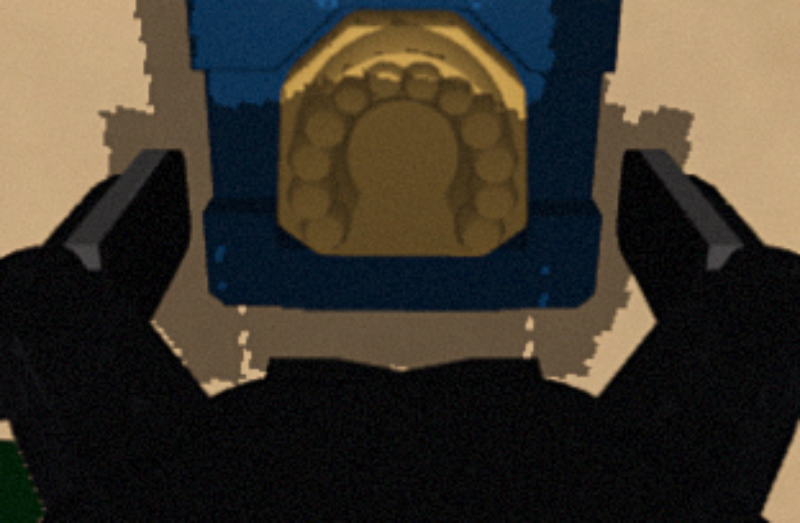

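```bash
python3 - <<'E'
from h import *
f=load('w4'); s=manip.state(); M=Rn.from_quat(np.roll(s['tool_rot'],-1)).as_matrix(); p=s['tool_pos']
for x in(11,-11):
  for y in (-42.5,-57):
    for z in(-40,-20,0,6,19):
      q=proj(f,p+M@(np.array([x,y,z])/1000))[0]; print(x,y,z,((q-[100,180])/.39).round(0))
E
python3 - <<'E'
import sys; sys.path.insert(0,'.')
import os; os.chdir('.')
from h import *
s=load('s4'); cv2.imwrite('pics/s4v.png',cv2.resize(s['img'][90:220,165:335],(784,600),interpolation=cv2.INTER_CUBIC))
E
```

```text
11 -42.5 -40 [136. 198.]
11 -42.5 -20 [173. 147.]
11 -42.5 0 [201. 109.]
11 -42.5 6 [208.  99.]
11 -42.5 19 [222.  80.]
11 -57 -40 [ 48. 197.]
11 -57 -20 [ 97. 147.]
11 -57 0 [134. 108.]
11 -57 6 [144.  99.]
11 -57 19 [162.  80.]
-11 -42.5 -40 [149. 313.]
-11 -42.5 -20 [183. 249.]
-11 -42.5 0 [208. 200.]
-11 -42.5 6 [215. 188.]
-11 -42.5 19 [228. 163.]
-11 -57 -40 [ 66. 312.]
-11 -57 -20 [110. 249.]
-11 -57 0 [144. 200.]
-11 -57 6 [153. 188.]
-11 -57 19 [170. 163.]
```

View pics/s4v.png

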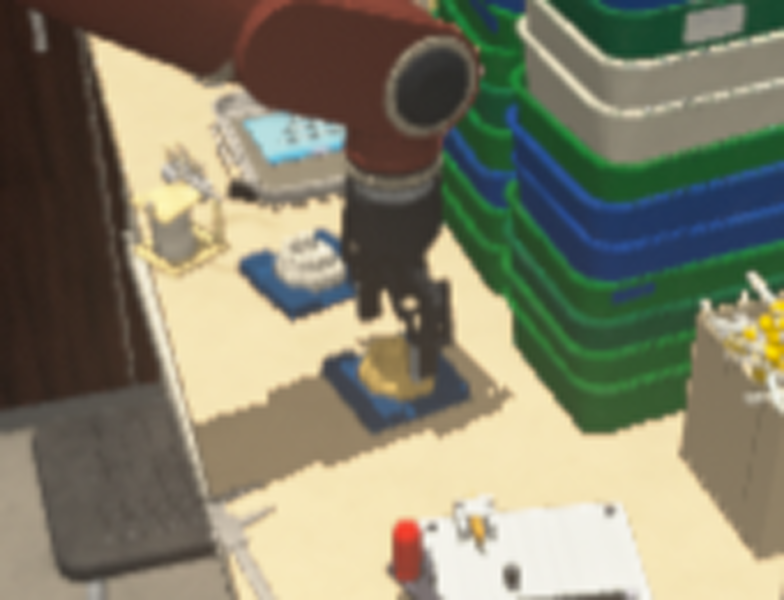

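```bash
python3 - <<'E'
from h import *
f=load('s4'); s=manip.state(); M=Rn.from_quat(np.roll(s['tool_rot'],-1)).as_matrix(); p=s['tool_pos']
for x in (11,-11):
 for y in (-42.5,-57):
  for z in(-18,6,19):
   q=proj(f,p+M@(np.array([x,y,z])/1000))[0]; print(x,y,z,((q-[165,90])*[784/170,600/130]).round(0))
E
```

```text
11 -42.5 -18 [408. 378.]
11 -42.5 6 [408. 401.]
11 -42.5 19 [408. 413.]
11 -57 -18 [416. 388.]
11 -57 6 [417. 411.]
11 -57 19 [417. 423.]
-11 -42.5 -18 [431. 369.]
-11 -42.5 6 [431. 392.]
-11 -42.5 19 [431. 405.]
-11 -57 -18 [440. 379.]
-11 -57 6 [440. 402.]
-11 -57 19 [440. 414.]
```

The fingertips appear in both views about 18 mm behind where I expected (wrist tip corner at (183,150), side tip at about (420,378)). They're roughly at z≈0.042, so I'll descend further while watching the force.

Emit:
move_arm(rows=[[0,0,0.4,0,0,0,1],[0,0,0.3,0,0,0,1],[0,0,0.2,0,0,0,1],[0,0,0,0,0,0,1],[0,0,0,0,0,0,1]])

```text
time: 7.02
tool_pos: [0.5385, 0.2058, 0.0148]
tool_rot: [-0.0, -0.108, 0.994, -0.0]
contact_force: [-0.1, 0.1, -0.4]
gripper_width: 0.999
grasp_force: 0.0
```

```bash
python3 - <<'E'
from h import *
need([.5395,.2054,.022],102)
w=grab('wrist','w5'); g=cv2.cvtColor(w['img'],cv2.COLOR_BGR2GRAY)
# dark finger silhouette in wrist view: rightmost dark column of left finger per row
for r in range(225,290,6): print(r,[int(v) for v in g[r,150:185:3]])
E
```

```text
pos [0.5385 0.2058 0.0148] y-yaw 102.46 t 7.02 F [-0.1  0.1 -0.4] w 0.999 g 0.0
shift cm [-0.09 -0.06 -0.72]
turn [-0.   -0.04  0.46] shift after turn [-0.09 -0.06 -0.72]
225 [186, 83, 90, 89, 89, 87, 88, 87, 91, 15, 12, 18]
231 [90, 85, 95, 88, 92, 86, 86, 87, 91, 15, 23, 18]
237 [89, 92, 92, 93, 92, 91, 94, 86, 86, 25, 16, 18]
243 [87, 50, 48, 53, 14, 14, 8, 17, 86, 57, 11, 14]
249 [46, 47, 54, 6, 12, 10, 4, 9, 98, 87, 22, 16]
255 [49, 20, 0, 15, 1, 4, 8, 5, 96, 82, 17, 17]
261 [2, 6, 10, 0, 1, 8, 9, 0, 94, 87, 8, 15]
267 [3, 9, 8, 8, 0, 12, 10, 6, 55, 34, 19, 14]
273 [13, 4, 0, 7, 11, 2, 7, 8, 55, 14, 17, 16]
279 [0, 6, 14, 4, 13, 9, 3, 13, 99, 16, 17, 18]
285 [12, 5, 2, 20, 11, 6, 17, 88, 95, 10, 21, 20]
```

Emit:
move_arm(rows=[[0,0,-0.6,0,0,0,0.5],[0,0,-0.4,0,0,0,0.5],[0,0,0,0,0,0,0.5],[0,0,0,0,0,0,0.5],[0,0,0,0,0,0,0.5]])

```text
time: 7.48
tool_pos: [0.5389, 0.2059, 0.0255]
tool_rot: [0.0, -0.108, 0.994, 0.0]
contact_force: [-0.1, -0.2, -0.7]
gripper_width: 0.751
grasp_force: 0.0
```

```bash
python3 - <<'E'
from h import *
need([.5395,.2054,.022],102)
w=grab('wrist','w6'); s=grab('side','s6')
a=cv2.resize(w['img'][190:384,130:390],(536,400)); b=cv2.resize(s['img'][140:200,230:290],(400,400),interpolation=cv2.INTER_CUBIC)
cv2.imwrite('pics/w6v.png',np.vstack([a[:,:],b[:200].repeat(1,0) if 0 else np.zeros((0,536,3),np.uint8)]))
cv2.imwrite('pics/w6v.png',np.hstack([cv2.resize(w['img'][190:350,150:365],(500,372)),cv2.resize(s['img'][140:200,235:283],(298,372),interpolation=cv2.INTER_CUBIC)]))
st=manip.state(); M=Rn.from_quat(np.roll(st['tool_rot'],-1)).as_matrix(); p=st['tool_pos']; y=st['gripper_width']*-42.5
for x in(11,-11):
  for z in(-20,-10,0,10,19):
      X=p+M@(np.array([x,y,z])/1000); print(x,z,((proj(w,X)[0]-[150,190])*500/215).round(0),((proj(s,X)[0]-[235,140])*372/60+[500,0]).round(0))
E
```

```text
pos [0.5389 0.2059 0.0255] y-yaw 102.45 t 7.48 F [-0.1 -0.2 -0.7] w 0.751 g 0.0
shift cm [-0.05 -0.06  0.35]
turn [0.   0.03 0.45] shift after turn [-0.05 -0.06  0.35]
11 -20 [ 91. 108.] [605. 185.]
11 -10 [101.  89.] [605. 198.]
11 0 [110.  73.] [605. 211.]
11 10 [118.  59.] [605. 224.]
11 19 [125.  47.] [605. 235.]
-11 -20 [ 98. 200.] [637. 174.]
-11 -10 [107. 177.] [637. 187.]
-11 0 [115. 156.] [637. 200.]
-11 10 [123. 138.] [637. 212.]
-11 19 [129. 123.] [637. 224.]
```

View pics/w6v.png

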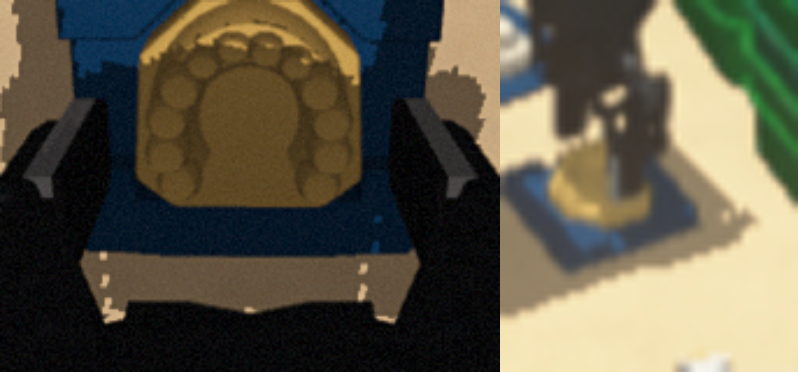

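Wrist crop: left tip corner at (105,100), right at (397,98), with the model centred between them. The side view agrees that the tips are about 9 mm behind the TCP at this opening, so I'll go further down in steps.

Emit:
move_arm(rows=[[0,0,0.5,0,0,0,0.5],[0,0,0.4,0,0,0,0.5],[0,0,0.3,0,0,0,0.5],[0,0,0,0,0,0,0.5],[0,0,0,0,0,0,0.5]])

```text
time: 8.0
tool_pos: [0.5383, 0.2057, 0.0125]
tool_rot: [-0.001, -0.108, 0.994, -0.0]
contact_force: [-0.1, -0.7, -0.2]
gripper_width: 0.751
grasp_force: 0.0
```

Emit:
move_arm(rows=[[0,0,0.2,0,0,0,0.5],[0,0,0.2,0,0,0,0.5],[0,0,0,0,0,0,0.5],[0,0,0,0,0,0,0.5]])

```text
time: 8.33
tool_pos: [0.5386, 0.2058, 0.0091]
tool_rot: [-0.0, -0.108, 0.994, -0.0]
contact_force: [0.2, 0.5, -0.4]
gripper_width: 0.753
grasp_force: 0.0
```

```bash
python3 - <<'E'
from h import *
need([.5395,.2054,.005],102)
w=grab('wrist','w7'); s=grab('side','s7')
cv2.imwrite('pics/w7v.png',np.hstack([cv2.resize(w['img'][190:350,150:365],(500,372)),cv2.resize(s['img'][140:200,235:283],(298,372),interpolation=cv2.INTER_CUBIC)]))
E
```

```text
pos [0.5386 0.2058 0.0091] y-yaw 102.46 t 8.33 F [ 0.2  0.5 -0.4] w 0.753 g 0.0
shift cm [-0.07 -0.06  0.41]
turn [-0.   -0.01  0.46] shift after turn [-0.07 -0.06  0.41]
```

View pics/w7v.png

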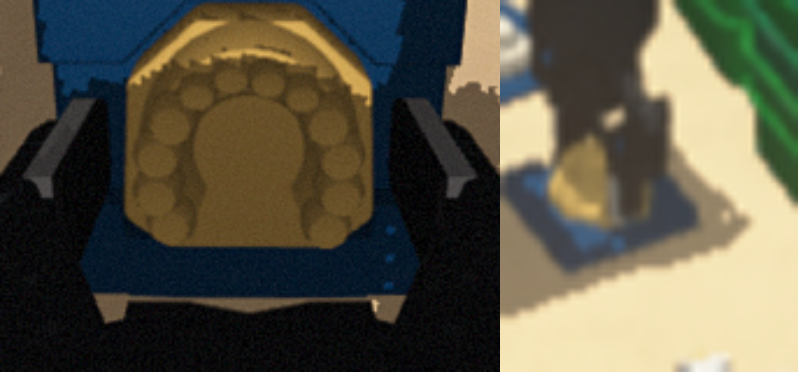

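The side view shows the tips still at about z≈0.018, with the fingers centred on the model and inside the cutaways. There's no contact yet, so I'll continue down in small steps.

Emit:
move_arm(rows=[[0,0,0.2,0,0,0,0.5],[0,0,0.2,0,0,0,0.5],[0,0,0,0,0,0,0.5],[0,0,0,0,0,0,0.5]])

```text
time: 8.77
tool_pos: [0.5385, 0.2058, 0.0049]
tool_rot: [-0.0, -0.108, 0.994, -0.0]
contact_force: [0.1, 0.6, 0.8]
gripper_width: 0.753
grasp_force: 0.0
```

Emit:
move_arm(rows=[[0,0,0.15,0,0,0,0.5],[0,0,0.15,0,0,0,0.5],[0,0,0,0,0,0,0.5],[0,0,0,0,0,0,0.5]])

```text
time: 9.1
tool_pos: [0.5386, 0.2058, 0.002]
tool_rot: [-0.0, -0.108, 0.994, -0.0]
contact_force: [0.2, 0.3, 0.1]
gripper_width: 0.751
grasp_force: 0.0
```

Emit:
move_arm(rows=[[0,0,0,0,0,0,0.35],[0,0,0,0,0,0,0.3],[0,0,0,0,0,0,0.1],[0,0,0,0,0,0,-0.3],[0,0,0,0,0,0,-1],[0,0,0,0,0,0,-1],[0,0,0,0,0,0,-1]])

```text
time: 9.68
tool_pos: [0.5393, 0.206, 0.0029]
tool_rot: [0.001, -0.109, 0.994, 0.0]
contact_force: [-1.7, -0.3, 4.7]
gripper_width: 0.622
grasp_force: 63.3
```

Emit:
move_arm(rows=[[0,0,-0.2,0,0,0,-1],[0,0,-0.3,0,0,0,-1],[0,0,-0.5,0,0,0,-1],[0,0,-1,0,0,0,-1],[0,0,-1,0,0,0,-1],[0,0,-1,0,0,0,-1],[0,0,-1,0,0,0,-1],[0,0,-1,0,0,0,-1],[0,0,-1,0,0,0,-1],[0,0,0,0,0,0,-1],[0,0,0,0,0,0,-1]])

```text
time: 10.6
tool_pos: [0.5394, 0.206, 0.0734]
tool_rot: [0.001, -0.108, 0.994, 0.0]
contact_force: [-0.3, 0.4, -1.2]
gripper_width: 0.63
grasp_force: 62.9
```

```bash
python3 - <<'E'
from h import *
need([.5809,-.1153,.10],80.5)
w=grab('wrist','w8'); s=grab('side','s8'); t=grab('top','t8')
f=w; hsv=cv2.cvtColor(f['img'],cv2.COLOR_BGR2HSV)
m=cv2.inRange(hsv,(10,60,20),(35,255,255)); m[:,:120]=0;m[:,400:]=0
st=manip.state(); M=Rn.from_quat(np.roll(st['tool_rot'],-1)).as_matrix(); p=st['tool_pos']
# blue former still there?
b=cv2.inRange(hsv,(95,80,20),(125,255,255)); cs,_=cv2.findContours(b,0,1)
for c in cs:
    if cv2.contourArea(c)>1500:
        X=onz(f,c[:,0].astype(float),.015)[:,:2]; r=cv2.minAreaRect((X*1000).astype(np.float32)); print(np.round(r[0],1),np.round(r[1],1),round(r[2],2),cv2.boundingRect(c))
# model origin/front/heel predicted pixels and mask hits
for X in ([-3,0,.0],[15,0,0]): print(proj(w,p+M@(np.array([X[0],0,-20])/1000)).round(0))
E
```

```text
pos [0.5394 0.206  0.0734] y-yaw 102.45 t 10.6 F [-0.3  0.4 -1.2] w 0.63 g 62.9
shift cm [  2.87 -32.27  -2.67]
turn [2.000e-02 1.200e-01 2.195e+01] shift after turn [ -9.39 -31.01  -2.66]
[507.3 368. ] [97.5 89.2] 17.64 (408, 147, 104, 123)
[523.8 203.5] [68.6 95.2] 12.47 (191, 141, 132, 90)
[[255. 259.]]
[[255. 225.]]
```

```bash
python3 - <<'E'
from h import *
w=load('w8'); st=manip.state(); M=Rn.from_quat(np.roll(st['tool_rot'],-1)).as_matrix(); p=st['tool_pos']
for x in(25,28,31,34):
  print(x,[proj(w,p+M@(np.array([x,0,z])/1000))[0].round(1).tolist() for z in(-3,-19)])
hsv=cv2.cvtColor(w['img'],cv2.COLOR_BGR2HSV)
for c in (245,255,262): print(c,[(r,hsv[r,c].tolist()) for r in range(178,236,3)])
E
```

```text
25 [[255.0, 196.0], [254.8, 205.3]]
28 [[255.0, 190.5], [254.8, 199.3]]
31 [[255.0, 185.1], [254.8, 193.2]]
34 [[255.0, 179.5], [254.8, 187.1]]
245 [(178, [106, 190, 79]), (181, [104, 168, 35]), (184, [106, 255, 26]), (187, [100, 199, 32]), (190, [109, 204, 35]), (193, [114, 40, 32]), (196, [17, 163, 64]), (199, [16, 163, 80]), (202, [19, 154, 149]), (205, [17, 163, 97]), (208, [20, 153, 107]), (211, [19, 167, 110]), (214, [19, 164, 123]), (217, [18, 149, 82]), (220, [22, 173, 59]), (223, [19, 162, 66]), (226, [17, 154, 83]), (229, [19, 191, 76]), (232, [18, 150, 92]), (235, [18, 172, 83])]
255 [(178, [103, 226, 78]), (181, [106, 204, 35]), (184, [102, 255, 37]), (187, [103, 255, 31]), (190, [102, 255, 28]), (193, [96, 82, 31]), (196, [18, 163, 64]), (199, [16, 154, 86]), (202, [18, 162, 88]), (205, [19, 152, 104]), (208, [19, 153, 112]), (211, [20, 168, 123]), (214, [20, 166, 118]), (217, [19, 156, 182]), (220, [18, 156, 77]), (223, [20, 173, 62]), (226, [20, 151, 66]), (229, [18, 170, 78]), (232, [22, 208, 65]), (235, [20, 154, 58])]
262 [(178, [103, 242, 61]), (181, [108, 239, 32]), (184, [100, 255, 28]), (187, [97, 201, 33]), (190, [104, 246, 29]), (193, [114, 111, 23]), (196, [19, 152, 69]), (199, [19, 148, 86]), (202, [17, 150, 104]), (205, [20, 169, 104]), (208, [18, 148, 114]), (211, [19, 160, 123]), (214, [19, 150, 129]), (217, [16, 149, 87]), (220, [17, 143, 64]), (223, [16, 120, 68]), (226, [19, 158, 68]), (229, [20, 166, 80]), (232, [19, 155, 89]), (235, [18, 145, 86])]
```

Emit:
move_arm(rows=[[0,0,-0.67,0,0,5.49,-1],[0,0,-0.67,0,0,5.49,-1],[0,0,-0.67,0,0,5.49,-1],[0,0,-0.67,0,0,5.49,-1],[-0.572,-1.927,0,0,0,0,-1],[-0.572,-1.927,0,0,0,0,-1],[-0.572,-1.927,0,0,0,0,-1],[-0.572,-1.927,0,0,0,0,-1],[-0.572,-1.927,0,0,0,0,-1],[-0.572,-1.927,0,0,0,0,-1],[-0.572,-1.927,0,0,0,0,-1],[-0.572,-1.927,0,0,0,0,-1],[-0.572,-1.927,0,0,0,0,-1],[-0.572,-1.927,0,0,0,0,-1],[-0.572,-1.927,0,0,0,0,-1],[-0.572,-1.927,0,0,0,0,-1],[-0.572,-1.927,0,0,0,0,-1],[-0.572,-1.927,0,0,0,0,-1],[-0.572,-1.927,0,0,0,0,-1],[-0.572,-1.927,0,0,0,0,-1]])

```text
time: 12.42
tool_pos: [0.5775, -0.1142, 0.0979]
tool_rot: [-0.001, 0.083, 0.997, 0.0]
contact_force: [-0.1, 0.3, -0.4]
gripper_width: 0.63
grasp_force: 62.9
```

Emit:
move_arm(rows=[[0,0,0,0,0,0,-1],[0,0,0,0,0,0,-1]])

```text
time: 12.58
tool_pos: [0.5776, -0.1139, 0.0981]
tool_rot: [-0.001, 0.084, 0.996, 0.0]
contact_force: [0.8, -0.1, -0.6]
gripper_width: 0.628
grasp_force: 62.9
```

```bash
python3 - <<'E'
from h import *
need([.5788,-.1131,.013],80.5)
w=grab('wrist','w9'); st=manip.state(); M=Rn.from_quat(np.roll(st['tool_rot'],-1)).as_matrix(); p=st['tool_pos']
# former after lifting, from the top camera
t=grab('top','t9'); hsv=cv2.cvtColor(t['img'],cv2.COLOR_BGR2HSV)
m=cv2.inRange(hsv,(95,80,40),(125,255,255)); k=np.zeros_like(m); k[180:222,185:225]=m[180:222,185:225]
c=max(cv2.findContours(k,0,1)[0],key=cv2.contourArea); print('former',cv2.contourArea(c),onz(t,cv2.boxPoints(cv2.minAreaRect(c)),.015).mean(0).round(4))
# black screws / plate corners in this wrist view by prediction
O=np.array([566,-111,0]); a=np.radians(-9.5); R=np.array([[np.cos(a),-np.sin(a),0],[np.sin(a),np.cos(a),0],[0,0,1]])
P=np.array([[-86,-100,14],[-86,132,14],[74,132,14],[74,-100,14],[-26,-37,16],[-26,37,16.]])
q=proj(w,(O+P@R.T)/1000); print(q.round(1).tolist())
g=cv2.cvtColor(w['img'],cv2.COLOR_BGR2GRAY)
c2=cv2.cornerSubPix(g,np.float32(q[[0,1,4,5]])[:,None],(5,5),(-1,-1),(3,40,.01))[:,0]; print(c2.round(1).tolist())
X=onz(w,c2,.015)[:,:2]*1000; print(X.round(1).tolist(), ((O+P@R.T)[[0,1,4,5],:2]).round(1).tolist())
E
```

```text
pos [ 0.5776 -0.1139  0.0981] y-yaw 80.39 t 12.58 F [ 0.8 -0.1 -0.6] w 0.628 g 62.9
shift cm [-0.12  0.09  8.51]
turn [ 0.03 -0.1  -0.11] shift after turn [-0.1   0.1   8.51]
former 704.0 [0.5361 0.2031 0.015 ]
[[126.6, 76.7], [427.1, 77.1], [400.4, 263.2], [147.7, 263.9], [211.0, 154.5], [302.5, 154.4]]Traceback (most recent call last):
  File "<stdin>", line 13, in <module>
cv2.error: OpenCV(4.12.0) :-1: error: (-5:Bad argument) in function 'cornerSubPix'
> Overload resolution failed:
>  - Layout of the output array corners is incompatible with cv::Mat
>  - Expected Ptr<cv::UMat> for argument 'corners'
```

```bash
python3 - <<'E'
from h import *
w=load('w9'); g=cv2.GaussianBlur(cv2.cvtColor(w['img'],cv2.COLOR_BGR2GRAY),(3,3),0).astype(int)
print('pad cols row170',[(c,int(g[168:174,c].mean())) for c in range(196,320,3)])
print('plate cols row110',[(c,int(g[108:114,c].mean())) for c in list(range(120,146,2))+list(range(410,432,2))])
for c in(225,285): print('pad front edge col',c,[(r,int(g[r,c-3:c+4].mean())) for r in range(140,200,3)])
print('plate front',[(r,int(g[r,170:180].mean())) for r in range(66,90,2)])
E
```

```text
pad cols row170 [(196, 180), (199, 181), (202, 181), (205, 180), (208, 182), (211, 86), (214, 6), (217, 8), (220, 6), (223, 6), (226, 7), (229, 7), (232, 7), (235, 9), (238, 16), (241, 16), (244, 15), (247, 15), (250, 17), (253, 17), (256, 16), (259, 18), (262, 16), (265, 15), (268, 17), (271, 16), (274, 16), (277, 16), (280, 17), (283, 15), (286, 16), (289, 16), (292, 16), (295, 15), (298, 13), (301, 99), (304, 173), (307, 171), (310, 171), (313, 172), (316, 172), (319, 173)]
plate cols row110 [(120, 155), (122, 156), (124, 155), (126, 156), (128, 154), (130, 152), (132, 176), (134, 182), (136, 183), (138, 183), (140, 182), (142, 183), (144, 183), (410, 175), (412, 175), (414, 175), (416, 176), (418, 176), (420, 159), (422, 151), (424, 155), (426, 154), (428, 155), (430, 154)]
pad front edge col 225 [(140, 86), (143, 86), (146, 86), (149, 82), (152, 85), (155, 24), (158, 6), (161, 7), (164, 9), (167, 7), (170, 7), (173, 6), (176, 7), (179, 6), (182, 6), (185, 7), (188, 8), (191, 7), (194, 5), (197, 7)]
pad front edge col 285 [(140, 84), (143, 83), (146, 83), (149, 81), (152, 90), (155, 32), (158, 17), (161, 15), (164, 17), (167, 14), (170, 15), (173, 15), (176, 16), (179, 16), (182, 17), (185, 16), (188, 10), (191, 8), (194, 8), (197, 19)]
plate front [(66, 156), (68, 157), (70, 156), (72, 156), (74, 156), (76, 144), (78, 154), (80, 180), (82, 181), (84, 178), (86, 179), (88, 176)]
```

The former hasn't moved, and the clamp edges match the prediction to under 1 mm with yaw aligned. I'll lower the model now.

Emit:
move_arm(rows=[[-0.1,0.05,1,0,0,-0.1,-1],[0,0,1.5,0,0,0,-1],[0,0,1.5,0,0,0,-1],[0,0,1.5,0,0,0,-1],[0,0,1,0,0,0,-1],[0,0,0.7,0,0,0,-1],[0,0,0.5,0,0,0,-1],[0,0,0.3,0,0,0,-1],[0,0,0.1,0,0,0,-1],[0,0,0,0,0,0,-1],[0,0,0,0,0,0,-1]])

```text
time: 13.6
tool_pos: [0.5798, -0.1132, 0.0188]
tool_rot: [0.001, 0.082, 0.997, -0.0]
contact_force: [-0.7, 0.3, -1.3]
gripper_width: 0.626
grasp_force: 62.9
```

Emit:
move_arm(rows=[[0,0,0.1,0,0,0,-1],[0,0,0.1,0,0,0,-1],[0,0,0,0,0,0,-1],[0,0,0,0,0,0,-1]])

```text
time: 13.93
tool_pos: [0.5792, -0.113, 0.0161]
tool_rot: [0.0, 0.082, 0.997, -0.0]
contact_force: [-1.1, 0.1, -0.6]
gripper_width: 0.625
grasp_force: 62.9
```

Emit:
move_arm(rows=[[0,0,0.1,0,0,0,-1],[0,0,0.1,0,0,0,-1],[0,0,0,0,0,0,-1],[0,0,0,0,0,0,-1]])

```text
time: 14.27
tool_pos: [0.579, -0.113, 0.0138]
tool_rot: [-0.0, 0.082, 0.997, 0.0]
contact_force: [0.0, 0.2, 0.3]
gripper_width: 0.627
grasp_force: 62.9
```

Emit:
move_arm(rows=[[0,0,0.1,0,0,0,-1],[0,0,0,0,0,0,-1],[0,0,0,0,0,0,-1]])

```text
time: 14.52
tool_pos: [0.5792, -0.113, 0.013]
tool_rot: [0.0, 0.082, 0.997, -0.0]
contact_force: [0.6, -0.7, -1.0]
gripper_width: 0.625
grasp_force: 62.9
```

Emit:
move_arm(rows=[[0,0,0.1,0,0,0,-1],[0,0,0,0,0,0,-1],[0,0,0,0,0,0,-1]])

```text
time: 14.77
tool_pos: [0.5794, -0.1131, 0.013]
tool_rot: [0.0, 0.082, 0.997, -0.0]
contact_force: [-3.0, 1.0, 5.1]
gripper_width: 0.632
grasp_force: 63.7
```

Emit:
move_arm(rows=[[0,0,0.1,0,0,0,-1],[0,0,0,0,0,0,-1],[0,0,0,0,0,0,-1]])

```text
time: 15.02
tool_pos: [0.5797, -0.1132, 0.013]
tool_rot: [0.0, 0.082, 0.997, -0.0]
contact_force: [-5.4, 1.9, 10.0]
gripper_width: 0.626
grasp_force: 64.3
```

Contact came at the predicted height (10 N), so I'll release and withdraw.

Emit:
move_arm(rows=[[0,0,-0.15,0,0,0,-1],[0,0,0,0,0,0,0.35],[0,0,0,0,0,0,0.5],[0,0,0,0,0,0,0.5],[0,0,0,0,0,0,0.5],[0,0,-0.5,0,0,0,0.5],[0,0,-1,0,0,0,0.5],[0,0,-1.5,0,0,0,0.5],[0,0,-2,0,0,0,0.5],[0,0,-2,0,0,0,0.5],[0,0,-2,0,0,0,0.5],[0,0,-2,0,0,0,0.3],[0,0,-2,0,0,0,-0.2],[0,0,-1,0,0,0,-1],[0,0,0,0,0,0,-1],[0,0,0,0,0,0,-1],[0,0,0,0,0,0,-1],[0,0,0,0,0,0,-1]])

```text
time: 16.52
tool_pos: [0.5781, -0.1127, 0.1506]
tool_rot: [-0.002, 0.082, 0.997, 0.0]
contact_force: [0.5, 0.3, 0.4]
gripper_width: -0.001
grasp_force: 0.0
```

```bash
python3 - <<'E'
from h import *
need([.46,-.05,.15],80.5)
w=grab('wrist','w10'); hsv=cv2.cvtColor(w['img'],cv2.COLOR_BGR2HSV)
m=cv2.inRange(hsv,(12,90,30),(30,255,255)); k=np.zeros_like(m); k[120:330,160:360]=m[120:330,160:360]
k=cv2.morphologyEx(k,cv2.MORPH_CLOSE,np.ones((5,5),np.uint8))
c=max(cv2.findContours(k,0,1)[0],key=cv2.contourArea); print(cv2.contourArea(c),cv2.boundingRect(c))
X=onz(w,c[:,0].astype(float),.032)[:,:2]*1000; a=np.radians(-9.5); R=np.array([[np.cos(a),-np.sin(a)],[np.sin(a),np.cos(a)]])
L=(X-[566,-111])@R; print('clamp frame bbox',L.min(0).round(1),L.max(0).round(1))
r=cv2.minAreaRect(L.astype(np.float32)); print(r)
red=cv2.inRange(hsv,(0,150,60),(8,255,255))|cv2.inRange(hsv,(172,150,60),(180,255,255))
for c in cv2.findContours(red,0,1)[0]:
    if cv2.contourArea(c)>60: print('red',cv2.contourArea(c),cv2.boundingRect(c))
E
```

```text
pos [ 0.5781 -0.1127  0.1506] y-yaw 80.6 t 16.52 F [0.5 0.3 0.4] w -0.001 g 0.0
shift cm [12.68  4.25  0.1 ]
turn [ 0.03 -0.18  0.1 ] shift after turn [12.68  4.23  0.06]
2940.5 (228, 158, 59, 59)
clamp frame bbox [-17.7 -27.1] [40.1 30.1]
((11.19719123840332, 1.452627182006836), (57.7631950378418, 57.17887878417969), 0.0965752899646759)
red 491.0 (320, 37, 27, 28)
```

The model stands at clamp (11, 1.5) mm with a yaw error of 0.1°, about 7 mm clear of the pins. Next I'll bring the closed fingers round to the operator side of the red handle.

Emit:
move_arm(rows=[[1.9,0.7,0,0,0,0,-1],[1.9,0.7,0,0,0,0,-1],[1.9,0.7,0,0,0,0,-1],[1.9,0.7,0,0,0,0,-1],[1.9,0.7,0,0,0,0,-1],[1.9,0.7,0,0,0,0,-1],[1.9,0.7,0,0,0,0,-1],[1.9,0.7,0,0,0,0,-1],[0,0,0,0,0,0,-1],[0,0,1.9,0,0,0,-1],[0,0,1.9,0,0,0,-1],[0,0,1.9,0,0,0,-1],[0,0,1.9,0,0,0,-1],[0,0,1.2,0,0,0,-1],[0,0,0.7,0,0,0,-1],[0,0,0,0,0,0,-1],[0,0,0,0,0,0,-1]])

```text
time: 17.98
tool_pos: [0.4384, -0.033, 0.0573]
tool_rot: [-0.0, 0.082, 0.997, 0.0]
contact_force: [-0.1, -0.8, 1.0]
gripper_width: -0.001
grasp_force: 0.0
```

```bash
python3 - <<'E'
from h import *
need([.4372,-.0327,.055],80.5)
w=grab('wrist','w11'); s=grab('side','s11')
p=proj(s,manip.state()['tool_pos'])[0]; print('tcp in side',p.round(0))
x0,y0=int(p[0])-35,int(p[1])-40
cv2.imwrite('pics/last.png',np.hstack([cv2.resize(s['img'][y0:y0+75,x0:x0+75],(400,400),interpolation=cv2.INTER_CUBIC),cv2.resize(w['img'][150:384,139:373],(400,400))]))
print('tcp in view',(p-[x0,y0])*400/75)
for f,q in((s,'s'),(w,'w')):
    hsv=cv2.cvtColor(f['img'],cv2.COLOR_BGR2HSV); red=cv2.inRange(hsv,(0,150,60),(8,255,255))|cv2.inRange(hsv,(172,150,60),(180,255,255))
    for c in cv2.findContours(red,0,1)[0]:
        if cv2.contourArea(c)>40: print(q,cv2.contourArea(c),cv2.boundingRect(c))
a=np.radians(-9.5); R=np.array([[np.cos(a),-np.sin(a)],[np.sin(a),np.cos(a)]])
H=(np.array([566,-111])+R@[-100,57])/1000
for z in(.033,.08): print(z,proj(s,[*H,z]).round(1),proj(w,[*H,z]).round(1))
E
```

```text
pos [ 0.4384 -0.033   0.0573] y-yaw 80.59 t 17.98 F [-0.1 -0.8  1. ] w -0.001 g 0.0
shift cm [0.12 0.01 0.23]
turn [ 0.   -0.05  0.09] shift after turn [0.12 0.01 0.23]
tcp in side [241. 209.]
tcp in view [189.28519526 215.99379241]
s 45.0 (250, 204, 6, 12)
s 319.5 (89, 120, 32, 27)
s 739.0 (50, 84, 47, 48)
s 51.0 (118, 76, 34, 22)
s 513.0 (50, 31, 67, 45)
s 894.5 (0, 0, 49, 43)
w 136.0 (252, 305, 11, 19)
0.033 [[253.1 213.7]] [[257.1 277.7]]
0.08 [[253.  203.4]] [[257.2 326.7]]
```

```bash
python3 - <<'E'
from h import *
s=load('s11'); g=cv2.cvtColor(s['img'],cv2.COLOR_BGR2GRAY)
for r in range(196,222): print(r,g[r,232:254:2].tolist())
E
```

```text
196 [228, 227, 100, 60, 70, 88, 67, 120, 228, 230, 229]
197 [230, 227, 121, 63, 70, 88, 74, 147, 229, 230, 229]
198 [230, 230, 190, 77, 74, 88, 78, 161, 230, 230, 229]
199 [231, 231, 220, 81, 77, 87, 76, 136, 229, 230, 229]
200 [230, 231, 220, 78, 82, 106, 86, 113, 228, 230, 229]
201 [230, 230, 220, 76, 77, 104, 83, 120, 229, 229, 225]
202 [230, 230, 223, 80, 67, 81, 70, 136, 229, 223, 180]
203 [230, 230, 224, 86, 63, 68, 68, 171, 228, 199, 109]
204 [229, 230, 227, 98, 62, 64, 90, 195, 225, 155, 86]
205 [228, 230, 229, 120, 64, 64, 117, 206, 187, 111, 86]
206 [226, 227, 226, 138, 66, 64, 118, 177, 140, 91, 88]
207 [188, 191, 189, 130, 67, 65, 108, 139, 133, 89, 85]
208 [140, 140, 140, 122, 68, 65, 107, 134, 133, 87, 84]
209 [133, 134, 133, 123, 73, 75, 111, 134, 133, 87, 84]
210 [144, 144, 144, 140, 122, 114, 126, 134, 132, 87, 84]
211 [205, 204, 205, 204, 202, 140, 133, 134, 129, 84, 84]
212 [229, 229, 228, 229, 224, 141, 135, 133, 119, 79, 84]
213 [230, 230, 230, 230, 226, 143, 135, 133, 114, 78, 83]
214 [230, 230, 230, 230, 222, 141, 134, 133, 122, 82, 84]
215 [231, 231, 230, 229, 188, 134, 134, 134, 130, 96, 83]
216 [231, 231, 230, 222, 146, 134, 135, 134, 133, 118, 82]
217 [231, 231, 230, 188, 134, 134, 135, 135, 134, 132, 95]
218 [231, 231, 229, 154, 134, 134, 136, 135, 135, 135, 117]
219 [230, 231, 230, 149, 134, 136, 135, 135, 136, 135, 131]
220 [230, 230, 230, 151, 136, 136, 136, 135, 135, 135, 135]
221 [230, 230, 230, 152, 136, 137, 135, 136, 135, 135, 135]
```

The tips sit level with the TCP (z≈0.055), so I'll lower 1.3 cm and start pushing.

Emit:
move_arm(rows=[[0,0,0.7,0,0,0,-1],[0,0,0.6,0,0,0,-1],[-0.6,0.05,0,0,0,0,-1],[-0.6,0.05,0,0,0,0,-1],[-0.5,0.1,0,0,0,0,-1],[-0.5,0.2,0,0,0,0,-1],[-0.5,0.2,0,0,0,0,-1],[-0.5,0.2,0,0,0,0,-1],[0,0,0,0,0,0,-1]])

```text
time: 18.83
tool_pos: [0.4717, -0.0297, 0.0443]
tool_rot: [-0.0, 0.082, 0.997, 0.0]
contact_force: [-3.0, 2.7, 1.2]
gripper_width: -0.001
grasp_force: 1.8
```

```bash
cat > clampf.py <<'E'
from h import *
a=np.radians(-9.5); R=np.array([[np.cos(a),-np.sin(a)],[np.sin(a),np.cos(a)]])
st=manip.state(); print('TCP in clamp',((st['tool_pos'][:2]*1000-[566,-111])@R).round(1),'F clamp',(st['contact_force'][:2]@R).round(1),st['contact_force'][2].round(1),'z',st['tool_pos'][2].round(4),st['time'])
s=manip.grab_frame('side'); hsv=cv2.cvtColor(s['img'],cv2.COLOR_BGR2HSV)[180:240,225:300]
red=cv2.inRange(hsv,(0,150,60),(8,255,255))|cv2.inRange(hsv,(172,150,60),(180,255,255)); y,x=np.nonzero(red)
print('red centre',x.mean()+225,y.mean()+180,len(x))
for q in(0,.1,.2,.3,.35,.4,.43):
    th=np.radians(114.4)-q; H=(np.array([566,-111])+R@[-40+145*np.cos(th),-75+145*np.sin(th)])/1000; print(q,proj(s,[*H,.058]).round(1)[0],end=' ')
E
python3 clampf.py
```

```text
TCP in clamp [-106.4   64.6] F clamp [-3.4  2.2] 1.2 z 0.0443 18.8333
red centre 257.5098039215686 207.50980392156862 51
0 [253.1 208.3] 0.1 [257.  206.8] 0.2 [261.  205.5] 0.3 [265.2 204.6] 0.35 [267.4 204.2] 0.4 [269.5 204. ] 0.43 [270.8 203.8]
```

Emit:
move_arm(rows=[[-0.4,0.05,0,0,0,0,-1],[-0.4,0.05,0,0,0,0,-1],[-0.4,0.05,0,0,0,0,-1],[-0.4,0.05,0,0,0,0,-1],[-0.4,0.05,0,0,0,0,-1],[-0.4,0.05,0,0,0,0,-1],[-0.3,0.03,0,0,0,0,-1],[-0.3,0.03,0,0,0,0,-1],[0,0,0,0,0,0,-1]])

```text
time: 19.63
tool_pos: [0.4994, -0.0304, 0.0434]
tool_rot: [-0.003, 0.082, 0.997, 0.001]
contact_force: [-6.3, 6.2, 2.6]
gripper_width: 0.001
grasp_force: 3.8
```

```bash
python3 clampf.py
```

```text
TCP in clamp [-79.   68.5] F clamp [-7.3  5.1] 2.6 z 0.0434 19.6333
red centre 265.7916666666667 205.60416666666666 48
0 [253.1 208.3] 0.1 [257.  206.8] 0.2 [261.  205.5] 0.3 [265.2 204.6] 0.35 [267.4 204.2] 0.4 [269.5 204. ] 0.43 [270.8 203.8]
```

Emit:
move_arm(rows=[[-0.25,0.02,0,0,0,0,-1],[-0.25,0.02,0,0,0,0,-1],[-0.25,0.02,0,0,0,0,-1],[-0.25,0.01,0,0,0,0,-1],[0,0,0,0,0,0,-1],[0,0,0,0,0,0,-1]])

```text
time: 20.18
tool_pos: [0.5081, -0.0307, 0.0431]
tool_rot: [-0.004, 0.082, 0.997, 0.002]
contact_force: [-10.4, 7.7, 5.1]
gripper_width: -0.001
grasp_force: 5.8
```

```bash
python3 clampf.py
```

```text
TCP in clamp [-70.3  69.6] F clamp [-11.5   5.9] 5.1 z 0.0431 20.1833
red centre 268.2 205.66666666666666 45
0 [253.1 208.3] 0.1 [257.  206.8] 0.2 [261.  205.5] 0.3 [265.2 204.6] 0.35 [267.4 204.2] 0.4 [269.5 204. ] 0.43 [270.8 203.8]
```

Emit:
move_arm(rows=[[-0.25,0,0,0,0,0,-1],[-0.25,0,0,0,0,0,-1],[-0.2,0,0,0,0,0,-1],[0,0,0,0,0,0,-1],[0,0,0,0,0,0,-1]])

```text
time: 20.65
tool_pos: [0.5153, -0.0318, 0.0428]
tool_rot: [-0.004, 0.082, 0.997, 0.002]
contact_force: [-8.2, 6.7, 2.3]
gripper_width: -0.001
grasp_force: 4.8
```

```bash
python3 clampf.py
```

```text
TCP in clamp [-63.1  69.7] F clamp [-9.2  5.3] 2.3 z 0.0428 20.65
red centre 270.25 205.5681818181818 44
0 [253.1 208.3] 0.1 [257.  206.8] 0.2 [261.  205.5] 0.3 [265.2 204.6] 0.35 [267.4 204.2] 0.4 [269.5 204. ] 0.43 [270.8 203.8]
```

Emit:
move_arm(rows=[[-0.15,0,0,0,0,0,-1],[-0.15,0,0,0,0,0,-1],[0,0,0,0,0,0,-1],[0,0,0,0,0,0,-1]])

```text
time: 21.03
tool_pos: [0.517, -0.0321, 0.0427]
tool_rot: [-0.006, 0.082, 0.997, 0.002]
contact_force: [-14.1, 8.6, 5.3]
gripper_width: 0.005
grasp_force: 7.2
```

```bash
python3 clampf.py
```

```text
TCP in clamp [-61.3  69.8] F clamp [-15.3   6.2] 5.3 z 0.0427 21.0333
red centre 271.04545454545456 205.27272727272728 44
0 [253.1 208.3] 0.1 [257.  206.8] 0.2 [261.  205.5] 0.3 [265.2 204.6] 0.35 [267.4 204.2] 0.4 [269.5 204. ] 0.43 [270.8 203.8]
```

Emit:
move_arm(rows=[[-0.15,0,0,0,0,0,-1],[-0.1,0,0,0,0,0,-1],[0,0,0,0,0,0,-1],[0,0,0,0,0,0,-1]])

```text
time: 21.42
tool_pos: [0.5176, -0.0321, 0.0427]
tool_rot: [-0.008, 0.082, 0.997, 0.002]
contact_force: [-19.8, 8.8, 12.2]
gripper_width: -0.001
grasp_force: 11.0
```

```bash
python3 clampf.py
```

```text
TCP in clamp [-60.8  69.9] F clamp [-21.    5.4] 12.2 z 0.0427 21.4167
red centre 271.1521739130435 205.6086956521739 46
0 [253.1 208.3] 0.1 [257.  206.8] 0.2 [261.  205.5] 0.3 [265.2 204.6] 0.35 [267.4 204.2] 0.4 [269.5 204. ] 0.43 [270.8 203.8]
```

The lever is at its stop: the handle hardly moved while the force rose to 21 N. I'll hold and check the clamped model.

Emit:
move_arm(rows=[[-0.05,0,0,0,0,0,-1],[0,0,0,0,0,0,-1],[0,0,0,0,0,0,-1],[0,0,0,0,0,0,-1],[0,0,0,0,0,0,-1],[0,0,0,0,0,0,-1]])

```text
time: 21.97
tool_pos: [0.5177, -0.0321, 0.0427]
tool_rot: [-0.009, 0.082, 0.997, 0.002]
contact_force: [-22.2, 9.5, 12.7]
gripper_width: 0.002
grasp_force: 11.7
```

```bash
python3 clampf.py; python3 - <<'E'
from h import *
w=grab('wrist','wf'); s=grab('side','sf')
cv2.imwrite('pics/fin.png',np.hstack([cv2.resize(w['img'],(400,300))*0+cv2.resize(w['img'],(400,300)) if 0 else cv2.resize(w['img'][130:384,60:398],(400,300)),cv2.resize(s['img'][170:275,235:375],(400,300),interpolation=cv2.INTER_CUBIC)]))
E
```

```text
TCP in clamp [-60.7  69.9] F clamp [-23.5   5.7] 12.7 z 0.0427 21.9667
red centre 271.1590909090909 205.4318181818182 44
0 [253.1 208.3] 0.1 [257.  206.8] 0.2 [261.  205.5] 0.3 [265.2 204.6] 0.35 [267.4 204.2] 0.4 [269.5 204. ] 0.43 [270.8 203.8]
```

View pics/fin.png

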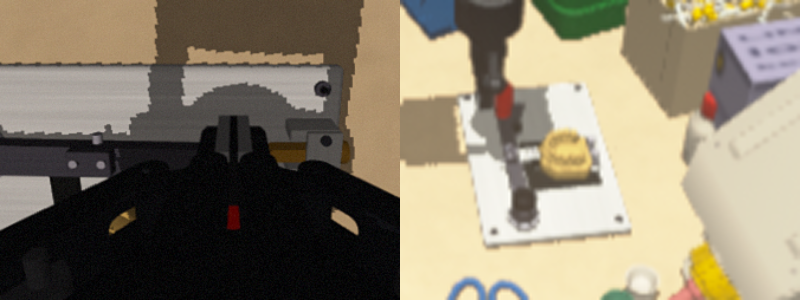

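The final picture shows the model on the pad with the roller against its front and the pins right behind it at about (593,155), and the fingers on the red handle. I'll check its displacement numerically.

```bash
python3 - <<'E'
from h import *
a=np.radians(-9.5); R=np.array([[np.cos(a),-np.sin(a)],[np.sin(a),np.cos(a)]]); O=np.array([566,-111])
t=grab('top','tf'); 
for tag,box in(('s11',(275,200,315,240)),('sf',(275,200,315,240)),('tf',(280,165,325,205))):
    f=load(tag); hsv=cv2.cvtColor(f['img'],cv2.COLOR_BGR2HSV); m=cv2.inRange(hsv,(12,105,60),(30,255,255)); x0,y0,x1,y1=box; k=np.zeros_like(m); k[y0:y1,x0:x1]=m[y0:y1,x0:x1]
    c=max(cv2.findContours(k,0,1)[0],key=cv2.contourArea); M=cv2.moments(c); uv=[M['m10']/M['m00'],M['m01']/M['m00']]
    L=(onz(f,c[:,0].astype(float),.036)[:,:2]*1000-O)@R
    print(tag,cv2.contourArea(c),cv2.boundingRect(c),((onz(f,uv,.032)[0,:2]*1000-O)@R).round(1),'rect',cv2.minAreaRect(L.astype(np.float32)))
E
```

```text
s11 218.5 (281, 216, 19, 17) [11.6 -4. ] rect ((9.560087203979492, -5.646358489990234), (56.53494644165039, 68.41426086425781), 0.8560760021209717)
sf 215.0 (284, 216, 18, 17) [18.5 -4.4] rect ((18.525564193725586, -7.326053619384766), (70.34355926513672, 53.88101577758789), 79.2746810913086)Traceback (most recent call last):
  File "<stdin>", line 6, in <module>
ValueError: max() iterable argument is empty
```

The model moved about 7 mm in x, which is the full gap to the pins, with no sideways drift. I'll hand in while holding.

```bash
python3 -c "
from plant import manip
print(manip.job_done())"
```

```text
the job is handed in; nothing more can be done
None
```

I handed the job in at about 22 s of the 56 s allowed: the yellow model stands upright on the clamp pad, measured to have moved the full 7 mm gap to the pins, and the lever is held at its stop with about 23 N (squareness against both pins was not measured directly).

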